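# Set the gauge stop and slide the batten up to it

## Robot

A 6-joint arm with a two-finger parallel gripper is mounted at the origin on the work surface. World frame = base frame: x ahead of the robot, y to its left, z up, the work surface at z = 0. Lengths are in m, angles in rad, forces in N, time in s.
With the tool pointing down it reaches from about 0.325 to 0.875 m from the base axis. Payload 4.4 kg.
Tool frame: the origin (TCP) lies midway between the tips of the shut fingers; the grasp point (between the pads) lies 19 mm behind it; z points along the fingers, y is the line along which they close (so a half turn about z gives the same grasp; the last joint's range is limited). The gripper opens to 85 mm and grips with 20 to 120 N. Pads are 22 mm wide; open, the fingers measure 114 mm over their backs; the gripper's body (76 mm by 85 mm) begins 54 mm behind the grasp point. The pads swing forward as they close: fully open they stand 13 mm farther back than shut.
Start: joints at [-1.482, 0.207, 1.542, -0, 1.393, -0.15], TCP at [0.136, -0.559, 0.231] pointing down, gripper open.
Joint ranges: [-2.73, 2.73], [-0.86, 2.22], [0.23, 2.46], [-1.11, 4.25], [0.08, 2.63], [-2.82, 2.82]. Speed limits (rad/s): [2.79, 2.79, 3.14, 3.14, 3.14, 3.14].

## Interface

Orientations are given as a unit quaternion [w, x, y, z].
In Python, from plant import manip gives the robot as it stands.
- The arm moves only by the tool move_arm, never from a script. Its argument "deltas" is a list of rows, each a list of 3 entries, a list of its own where there are three numbers: the shift along the tool's x, y, z in mm, then the turn about the tool's z in degrees, then the finger opening in mm, from 0 to 85.4. In form: [[[dx, dy, dz], roll, gripper], ...]. A call has 1 to 20 rows; each row shifts and turns the commanded pose from where the row before left it, along the tool's axes as they then stand; what a row does not reach is not made up. A row lasts 1/12 s, in which the tool goes at most 41.7 mm and 7.16 degrees, less where a joint would pass 70% of its speed; a pose out of reach is approached as far as the arm can. A call with a gripper value outside its range is refused whole. The fingers move at their own pace and stop on an object; the grip force is fixed at half the most. Time passes only in rows, so rows that do not move let the fingers close. It gives the time, the measured TCP pose, the force, the opening and the grip force at its end, in the units of the state.
- manip.get_state(): the state, without advancing time (a new reading comes with each control period).
- manip.read_camera(name): name is "scene" or "top" or "wrist"; returns the picture (480x640x3 uint8, blue, green, red); there is no depth.
- manip.get_calibration(name): a dict with "vfov" (degrees; the focal length in pixels is half the picture's height over the tangent of half this angle, whatever the lens; pixels are square), "cx", "cy" (the principal point, pixels), "world_to_cam" (4x4, takes a point from world to camera coordinates); the wrist camera has in their place "mount" (4x4, takes a point from camera to tool coordinates, whose origin is the TCP and whose axes are the flange's). Camera axes: x right, y down, z forward; pixel columns grow to the right and rows downward; lengths in m; the calibration is good to about 2 mm. A picture is of the moment at which its call begins: read the wrist's pose just before it. get_calibration takes no time and is no camera call.
- manip.job_done(): hands the job in; it is judged then, once.
Trained networks look in the newest picture that a camera, given by its name, has taken for a name from the list of things; names that differ only in an ending like _2 or _b are one class to them, and where a whole thing is asked for, a point or a joint stands for the part that bears it (a point fixed in the world has none). Each returns a list of dicts, best first, with "confidence" (0 to 1); they miss things now and then, are a little off and sometimes report something else, mostly with a low value. They report only what shows in the picture. A call takes as long as a camera call. They do not tell look-alikes from the thing itself.
- manip.boxes_of(camera, name): "at" ([column, row] in pixels, amid what is visible of it).
- manip.landmark_of(camera, name): "at" ([column, row] in pixels: a listed point, or the origin of a listed thing).
The state is a dict: "time_s": time; "q": joint angles; "qvel": joint speeds; "effort": joint torques, N m; "eef_pos": TCP position; "tool_rot": TCP orientation; "ft_force": force on the tool from outside, world axes, zero at the start; "moment": the same for the moment, N m; "width": finger opening in m; "gripper_force": force on a finger pad.
Only numpy, scipy, OpenCV 4.12 (cv2) and the standard library are available. Lean on these libraries where they do the work, as an engineer would, in place of code of your own. Each camera call takes 0.05 s, during which the arm holds its last target. There are 200 camera calls.

## Task

On the length gauge, push the blue sliding stop along its rail with a fingertip until its spring plunger clicks down into the notch beside the orange tile. Then push the loose wooden batten gently along the channel until its end rests against the stop, without knocking the stop out of its notch. Only push: do not squeeze or lift anything, do not pull up the plunger's black knob, and leave the white reel, the green can and the wrench alone.

Things in the scene. Friction and masses are not known exactly. Their poses are not given: they have to be found in the camera images.
- gauge: Length gauge fixed to the bench, at a new place and yaw each time. Grey base plate 8 mm thick, spanning x -44 to +131 mm, y -270 to +230 mm of its own frame; origin at bench height (z 0) on the channel's centre line. z up, y along channel and rail, x across, away from the robot. All axes and positions below called 'gauge' are in this frame.
- channel (a point): Point on the channel floor at gauge (0, -145, 8) mm. The channel is 51 mm wide (x -25.5 to +25.5), floor at z 8, open at both ends, between an aluminium lip (8 mm wide, top z 20) on the -x side and a fence (10 mm wide, top z 32) on the +x side.
- rail (a point): Point on the steel rail's top at gauge (66, 70, 30) mm, in its second notch. The rail spans x 46 to 86, y -70 to +220, top z 30, with a blue end block 30 mm high at each end. Three notches cross it, 14 mm wide, at gauge y 0, 70 and 140 mm.
- stop (a joint): Place of the blue stop on the rail (m): 0 when centred on the notch at gauge y 0, growing to gauge +y; notches at 0, 0.070, 0.140; travel -0.035 to 0.185. Starts between second and third notch. About 2 N (more if fast) moves it between notches, about 8 to 10 N pushes it out of one; within about 5 mm of a notch's centre its spring pulls it in and the pushing force drops.
- stop_mid (a point): Centre of the stop's carriage, a blue block 50 x 50 mm and 30 mm high riding on the rail: z 32 to 62 mm above the bench, gauge x 41 to 91 mm. Its two upright faces, 25 mm either side of this point along gauge y, are the places to push. Gauge axes.
- stop_face (a point): Middle of the stop's measuring face, which looks to gauge -y: front of a blue blade 12 mm thick, 42 mm wide, that hangs from the carriage over the fence into the channel (bottom z 12, top z 60 mm), flush with the carriage's -y face, 25 mm from its centre. Point at gauge x 0, z 30 mm. Gauge axes.
- knob (a joint): Height of the spring plunger in the stop (m): 0 when its steel roller (16 mm diameter) rides on the rail's top, about -0.005 when it has clicked into a notch; positive means that the knob is being pulled up.
- knob_top (a point): Top centre of the plunger's black knob, 22 mm diameter and 14 mm high, on top of the carriage's centre; 84 mm above the bench while riding on the rail.
- mark_orange: Orange tile 30 x 20 x 12 mm with a point towards the rail, fixed on the base plate beyond the rail, exactly beside the notch wanted (same gauge y). Origin in the middle of its underside, gauge x 113 mm, z 8 mm; same axes as the gauge. Which of the three notches has it changes.
- mark_white_a: White tile of the same shape beside another notch.
- mark_white_b: White tile of the same shape beside the remaining notch.
- batten: Loose light wooden batten lying in the channel, 45 mm wide (x), 110 mm long (y), 36 mm high, 0.07 to 0.17 kg; origin in the middle of its underside, own y along the channel to within a few degrees. It lies at the gauge's -y end with its centre near gauge y -145 mm, 3 mm clearance to fence and lip; its top is 44 mm above the bench.
- batten_nose (a point): Middle of the batten's end towards gauge +y (55 mm from its origin), 30 mm above the bench: the end that shall rest against the stop.
- batten_tail (a point): Middle of the batten's end towards gauge -y, 30 mm above the bench: the end to push.
- reel: Small white tape reel lying flat, 90 mm diameter, 26 mm high, on the robot's side of the gauge. Leave alone.
- glue: Green can, 52 mm diameter, 130 mm high, standing behind the gauge. Leave alone.
- wrench: Steel wrench 160 mm long, lying on the robot's side of the gauge. Leave alone.
Mind the look-alikes: they are no part of the job. What is shaped like the batten but turquoise or yellow is not meant.

How it is judged:
By the outcome, as a careful person would: the job done as asked, in the order asked, and still so for the second after the job is handed in, with the robot touching nothing.
It also fails if it takes over 54 s, if anything falls off the work surface, if the arm or the gripper's body presses on something with over 40 N, if the wrist force passes 120 N, or if a joint passes its speed limit or range.

## Working session

There is one attempt and no reset: what is moved stays moved. The work goes in short steps, Python scripts to look and compute and a tool call to move; the robot and the scene stay as the last step left them, time stands still between calls to the robot, and variables do not carry over. Pictures are saved under pics/ and viewed, at most 10 in all, crops included, and the job is handed in when it is done.

Besides the shell and the picture viewer there is one more tool, called after "Emit:" as a command line: name --argument value ..., lists and objects as JSON in quotes. move_arm: Moves the arm, as the interface text tells. Its arguments: {"type":"object","properties":{"deltas":{"type":"array"}},"required":["deltas"]}

```bash
mkdir -p pics
cat > h.py <<'E'
import numpy as np, cv2
from plant import manip
from scipy.spatial.transform import Rotation as R
def ray(cam,px,state=None):
    c=manip.get_calibration(cam); f=240/np.tan(np.radians(c["vfov"])/2)
    d=np.array([(px[0]-c["cx"])/f,(px[1]-c["cy"])/f,1.])
    if cam=="wrist":
        q=state["tool_rot"];T=np.eye(4);T[:3,:3]=R.from_quat([q[1],q[2],q[3],q[0]]).as_matrix();T[:3,3]=state["eef_pos"]
        M=T@np.array(c["mount"])
    else: M=np.linalg.inv(np.array(c["world_to_cam"]))
    return M[:3,3],M[:3,:3]@d
def atz(cam,px,z,state=None):
    o,d=ray(cam,px,state); return o+d*(z-o[2])/d[2]
def tri(rays):
    A=0;b=0
    for o,d in rays:
        d=d/np.linalg.norm(d);P=np.eye(3)-np.outer(d,d);A=A+P;b=b+P@o
    return np.linalg.solve(A,b)
E
python3 - <<'E'
from h import *
for c in("scene","top"):
    cv2.imwrite(f"pics/{c}0.png",manip.read_camera(c))
    print(c,{k:v for k,v in manip.get_calibration(c).items()if k!="world_to_cam"})
names=["channel","rail","stop_mid","stop_face","knob_top","mark_orange","mark_white_a","batten","batten_nose","batten_tail","reel","glue","wrench","gauge"]
for n in names:
    L={c:manip.landmark_of(c,n) for c in("scene","top")}
    for c in L: print(n,c,[(np.round(r["at"]).tolist(),round(r["confidence"],2)) for r in L[c][:4]])
    if L["scene"] and L["top"]: print("   tri",tri([ray(c,L[c][0]["at"]) for c in L]).round(4))
print(manip.get_state())
E
```

```text
scene {'vfov': 51.565878211409135, 'cx': 320.758141552497, 'cy': 236.35352069364697}
top {'vfov': 43.41526952603332, 'cx': 310.76867433740495, 'cy': 246.8519599119623}
channel scene [([330.0, 244.0], 0.59)]
channel top [([339.0, 280.0], 0.77)]
   tri [ 0.5046 -0.1004  0.0249]
rail scene [([359.0, 257.0], 0.68), ([420.0, 341.0], 0.6)]
rail top [([225.0, 264.0], 0.61)]
   tri [0.551  0.0656 0.1895]
stop_mid scene [([442.0, 351.0], 0.7)]
stop_mid top [([200.0, 270.0], 0.68)]
   tri [0.5216 0.1573 0.047 ]
stop_face scene [([448.0, 317.0], 0.57), ([453.0, 340.0], 0.48)]
stop_face top [([221.0, 300.0], 0.58), ([182.0, 375.0], 0.52)]
   tri [0.4635 0.1218 0.0287]
knob_top scene [([451.0, 340.0], 0.81), ([542.0, 301.0], 0.7)]
knob_top top [([198.0, 267.0], 0.6)]
   tri [0.5217 0.1586 0.0835]
mark_orange scene [([402.0, 373.0], 0.55)]
mark_orange top [([217.0, 239.0], 0.44)]
   tri [0.5797 0.135  0.0272]
mark_white_a scene [([441.0, 400.0], 0.79), ([356.0, 342.0], 0.61)]
mark_white_a top [([184.0, 248.0], 0.7), ([258.0, 239.0], 0.62), ([335.0, 283.0], 0.25)]
   tri [0.5634 0.1958 0.0208]
batt
[... 1224 characters left out ...]
2 -1.000e-04]
{'time_s': 1.5, 'q': array([-1.48247698e+00,  2.06588793e-01,  1.54151746e+00,  3.19426730e-05,
        1.39353869e+00, -1.50477360e-01]), 'qvel': array([ 0.00094195,  0.00061323, -0.00010558, -0.00116226,  0.00095176,
       -0.00141293]), 'effort': array([ 1.42810091e-03, -3.83045697e+01, -2.91959971e+01, -1.07065737e-04,
        9.49464666e-04, -4.33048797e-06]), 'eef_pos': array([ 0.13601679, -0.5586639 ,  0.23127975]), 'tool_rot': array([-2.56437076e-05,  9.92880815e-01,  1.19112071e-01,  1.65258405e-05]), 'ft_force': array([-0.26511137,  0.67856045, -0.23117737]), 'moment': array([-0.02695644,  0.01964536, -0.02868662]), 'gripper_force': 0.0, 'width': 0.08528297482872362}
```

View pics/top0.png

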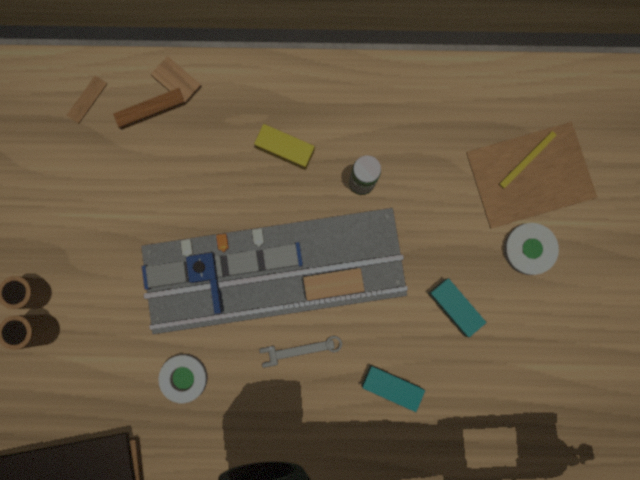

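View pics/scene0.png

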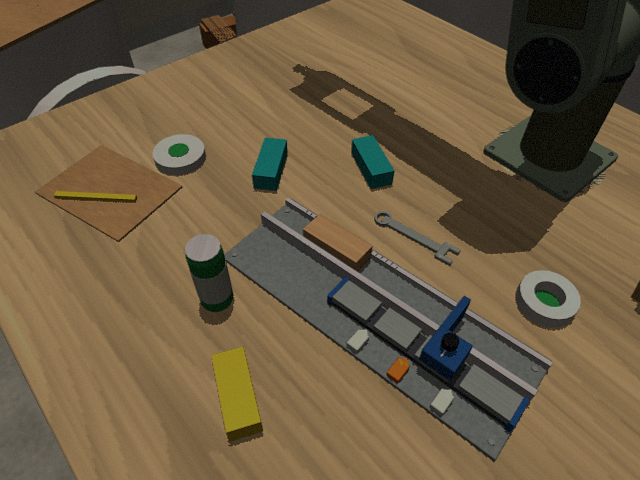

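The top view shows the orange tile at (222,242), which is the middle notch (gauge y 70). The stop is at (200,268), between the notches at y 70 and y 140, so it has to go gauge −y. These could be taken for the batten, by top-view pixel:
- natural wood in the channel (333,284): this is the one I choose
- turquoise (458,307) and (393,388)
- yellow (284,146)
- wood scraps (148,108), (176,78) and (87,99)

Next I fit the gauge pose.

```bash
cat >> h.py <<'E'
def proj(cam,P):
    c=manip.get_calibration(cam); f=240/np.tan(np.radians(c["vfov"])/2)
    p=np.array(c["world_to_cam"])@np.r_[P,1]; return np.array([c["cx"]+f*p[0]/p[2],c["cy"]+f*p[1]/p[2]])
def G(p,g):
    c,s=np.cos(p[2]),np.sin(p[2]);g=np.array(g)/1000
    return np.array([p[0]+c*g[0]-s*g[1],p[1]+s*g[0]+c*g[1],g[2]])
E
python3 - <<'E'
from h import *
from scipy.optimize import least_squares
obs=[("top",(143,245),(131,230,8)),("top",(393,209),(131,-270,8)),("top",(406,296),(-44,-270,8)),("top",(152,331),(-44,230,8)),
("scene",(228,256),(131,-270,8)),("scene",(495,457),(131,230,8)),("scene",(549,362),(-33,230,20)),("scene",(290,201),(-33,-270,20)),
("top",(222,242),(113,70,14)),("top",(186,247),(113,140,14)),("top",(258,237),(113,0,14)),
("scene",(399,370),(113,70,14)),("scene",(442,401),(113,140,14)),("scene",(357,340),(113,0,14))]
fun=lambda p:np.concatenate([proj(c,G(p,g))-px for c,px,g in obs])
r=least_squares(fun,[.47,.036,.1],loss="soft_l1");p=r.x
print(p,np.degrees(p[2]));print(fun(p).reshape(-1,2).round(1).tolist())
np.save("p.npy",p)
S=R.from_euler("z",-p[2])
for n,w in dict(knob=[.5217,.1586,.0835],mid=[.5216,.1573,.047],face=[.4635,.1218,.0287],nose=[.4877,-.0398,.0273],chan=[.5046,-.1004,.0249]).items():
    print(n,(S.apply(np.array(w)-[p[0],p[1],0])*1000).round(1))
im=manip.read_camera("scene")[180:300,240:480]
cv2.imwrite("pics/crop.png",cv2.resize(im,None,fx=3,fy=3))
print("stop-push pt",G(p,(66,150,50)),"tail",G(p,(0,-220,30)))
E
```

```text
[0.474468   0.03828296 0.16225835] 9.296718716321228
[[-2.5, 0.6], [0.0, -0.5], [1.3, 1.0], [-0.6, 3.9], [-6.5, -0.8], [0.1, 2.9], [3.9, 0.4], [-2.1, -4.5], [0.3, 0.4], [0.6, 0.7], [-0.1, 0.2], [-1.4, -0.2], [-0.8, 0.6], [0.5, 0.5]]
knob [ 66.  111.1  83.5]
mid [ 65.7 109.8  47. ]
face [ 2.7 84.2 28.7]
nose [  0.4 -79.2  27.3]
chan [   7.3 -141.7   24.9]
stop-push pt [0.51536899 0.19697483 0.05      ] tail [ 0.51000841 -0.17882733  0.03      ]
```

View pics/crop.png

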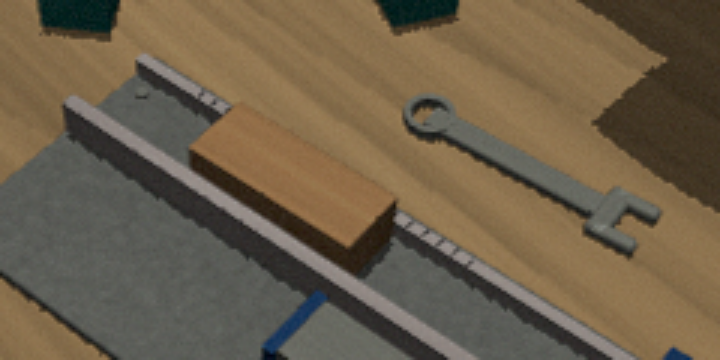

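The crop confirms the plain wooden batten lies in the channel between the fence and the lip. The fitted pose agrees with the text: the knob measures gauge (66, 111, 83.5) and the nose (0.4, −79, 27). Next I fly over behind the stop's +y face with the fingers shut.

Emit:
move_arm --deltas '[[[0,0,0],4.4,0],[[20.7,-29.1,3.4],0,0],[[20.7,-29.1,3.4],0,0],[[20.7,-29.1,3.4],0,0],[[20.7,-29.1,3.4],0,0],[[20.7,-29.1,3.4],0,0],[[20.7,-29.1,3.4],0,0],[[20.7,-29.1,3.4],0,0],[[20.7,-29.1,3.4],0,0],[[20.7,-29.1,3.4],0,0],[[20.7,-29.1,3.4],0,0],[[20.7,-29.1,3.4],0,0],[[20.7,-29.1,3.4],0,0],[[20.7,-29.1,3.4],0,0],[[20.7,-29.1,3.4],0,0],[[20.7,-29.1,3.4],0,0],[[20.7,-29.1,3.4],0,0],[[20.7,-29.1,3.4],0,0],[[20.7,-29.1,3.4],0,0],[[20.7,-29.1,3.4],0,0]]'

```text
time_s: 3.22
eef_pos: [0.4356, 0.0523, 0.1669]
tool_rot: [0.0, 0.997, 0.081, 0.001]
ft_force: [0.5, -0.1, -0.8]
width: 0.0002
gripper_force: 0.0
```

Emit:
move_arm --deltas '[[[20.7,-29.1,3.4],0,0],[[20.7,-29.1,3.4],0,0],[[20.7,-29.1,3.4],0,0],[[20.7,-29.1,3.4],0,0],[[20.7,-29.1,3.4],0,0],[[0,0,0],0,0],[[0,0,0],0,0]]'

```text
time_s: 3.8
eef_pos: [0.5137, 0.212, 0.1491]
tool_rot: [0.0, 0.997, 0.082, -0.0]
ft_force: [0.6, -0.4, -0.1]
width: -0.0002
gripper_force: 0.0
```

```bash
cat >> h.py <<'E'
def ging(w,p=None):
    p=np.load("p.npy") if p is None else p
    return (R.from_euler("z",-p[2]).apply(np.array(w)-[p[0],p[1],0])*1000).round(1)
def st():
    s=manip.get_state();q=s["tool_rot"];Rm=R.from_quat([q[1],q[2],q[3],q[0]]).as_matrix();p=np.load("p.npy")
    print("t",round(s["time_s"],2),"tcp gauge",ging(s["eef_pos"]),"toolx yaw-gauge",round(np.degrees(np.arctan2(Rm[1,0],Rm[0,0])-p[2]),2),"F gauge",R.from_euler("z",-p[2]).apply(s["ft_force"]).round(2),"w",s["width"])
    return s
E
python3 - <<'E'
from h import *
s=st();cv2.imwrite("pics/w1.png",manip.read_camera("wrist"))
for n,z in(("knob_top",.084),("stop_mid",.047),("mark_orange",.008),("mark_white_a",.008),("rail",.03)):
    for r in manip.landmark_of("wrist",n)[:2]: print(n,np.round(r["at"]),round(r["confidence"],2),ging(atz("wrist",r["at"],z,s)))
E
```

```text
t 3.8 tcp gauge [ 66.8 165.1 149.1] toolx yaw-gauge 0.16 F gauge [ 0.51 -0.48 -0.07] w -0.00016130905157335157
knob_top [408. 249.] 0.62 [ 65.6 108.9  84. ]
stop_mid [393. 232.] 0.98 [ 65.6 110.9  47. ]
stop_mid [438. 161.] 0.66 [116.1  83.9  47. ]
mark_orange [437. 162.] 0.73 [111.7  71.    8. ]
mark_white_a [352. 162.] 0.92 [111.4 138.    8. ]
rail [439. 223.] 0.77 [68.3 72.4 30. ]
```

View pics/w1.png

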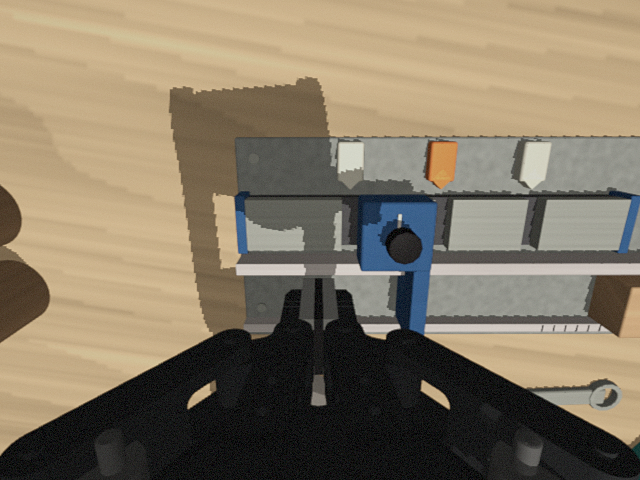

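```bash
python3 -c "
from h import *
s=st();print(s['q'])"
```

```text
t 4.1 tcp gauge [ 66.1 162.7 150. ] toolx yaw-gauge -0.11 F gauge [ 0.16 -0.36  0.12] w -5.3996946586195227e-05
[ 2.31530769e-01  2.43755322e-01  1.67359849e+00 -1.60331244e-04
  1.22396696e+00  1.64199714e+00]
```

Emit:
move_arm --deltas '[[[0,0,5],-6.93,0],[[0,0,5],-6.93,0],[[0,0,5],-6.93,0],[[0,0,5],-6.93,0],[[0,0,5],-6.93,0],[[0,0,5],-6.93,0],[[0,0,5],-6.93,0],[[0,0,5],-6.93,0],[[0,0,5],-6.93,0],[[0,0,5],-6.93,0],[[0,0,5],-6.93,0],[[0,0,5],-6.93,0],[[0,0,5],-6.84,0],[[0,0,10],0,0],[[0,0,10],0,0],[[0,0,10],0,0],[[0,0,6],0,0],[[-5,0,0],0,0],[[-5,0,0],0,0],[[0,0,0],0,0]]'

```text
time_s: 5.77
eef_pos: [0.5158, 0.1999, 0.0488]
tool_rot: [0.0, 0.648, 0.762, -0.0]
ft_force: [-0.2, -0.3, 0.2]
width: 0.0002
gripper_force: 0.0
```

```bash
python3 -c "
from h import *
s=st();print(s['q'][5])"
```

```text
t 5.77 tcp gauge [ 66.9 152.8  48.8] toolx yaw-gauge 89.92 F gauge [-0.22 -0.25  0.23] w 0.00021707277348830188
0.0530312392014084
```

Emit:
move_arm --deltas '[[[-2,0,0],0,0],[[-2,0,0],0,0],[[-2,0,0],0,0],[[-2,0,0],0,0],[[-2,0,0],0,0],[[-2,0,0],0,0]]'

```text
time_s: 6.27
eef_pos: [0.5175, 0.1894, 0.0492]
tool_rot: [0.0, 0.648, 0.762, 0.001]
ft_force: [0.3, 2.1, 1.0]
width: 0.0002
gripper_force: 1.2
```

```bash
python3 -c "
from h import *
s=st()
for n,z in(('knob_top',.084),('stop_mid',.047)):
    for r in manip.landmark_of('top',n)[:1]: print(n,round(r['confidence'],2),ging(atz('top',r['at'],z)))"
```

```text
t 6.27 tcp gauge [ 66.9 142.2  49.2] toolx yaw-gauge 89.98 F gauge [0.63 2.01 1.01] w 0.00022717023803536804
knob_top 0.6 [ 66. 111.  84.]
stop_mid 0.68 [ 64.3 113.1  47. ]
```

Emit:
move_arm --deltas '[[[-2,0,0],0,0],[[-2,0,0],0,0],[[-2,0,0],0,0],[[-2,0,0],0,0],[[-2,0,0],0,0],[[-2,0,0],0,0],[[-2,0,0],0,0],[[-2,0,0],0,0],[[-2,0,0],0,0],[[-2,0,0],0,0],[[-2,0,0],0,0],[[-2,0,0],0,0],[[0,0,0],0,0]]'

```text
time_s: 7.45
eef_pos: [0.5209, 0.1647, 0.0485]
tool_rot: [-0.0, 0.648, 0.762, -0.0]
ft_force: [1.0, 1.9, 0.8]
width: 0.0001
gripper_force: 0.3
```

```bash
python3 -c "
from h import *
s=st();im=manip.read_camera('wrist')
for n,z in(('knob_top',.084),('stop_mid',.047),('mark_orange',.008)):
    for r in manip.landmark_of('wrist',n)[:1]: print(n,round(r['confidence'],2),ging(atz('wrist',r['at'],z,s)))
manip.read_camera('top')
for n,z in(('knob_top',.084),('stop_mid',.047)):
    for r in manip.landmark_of('top',n)[:1]: print(n,round(r['confidence'],2),ging(atz('top',r['at'],z)))"
```

```text
t 7.45 tcp gauge [ 66.2 117.2  48.5] toolx yaw-gauge 89.97 F gauge [1.26 1.71 0.77] w 0.00013117798561685217
stop_mid 0.85 [66.  81.5 47. ]
mark_orange 0.63 [112.7  70.4   8. ]
knob_top 0.66 [67.4 79.2 84. ]
stop_mid 0.68 [63.2 84.1 47. ]
```

Emit:
move_arm --deltas '[[[-1,0,0],0,0],[[-1,0,0],0,0],[[-1,0,0],0,0],[[-1,0,0],0,0],[[-1,0,0],0,0],[[-1,0,0],0,0]]'

```text
time_s: 8.3
eef_pos: [0.5218, 0.1591, 0.0485]
tool_rot: [-0.0, 0.648, 0.762, -0.0]
ft_force: [0.3, 0.5, -0.3]
width: -0.0001
gripper_force: 0.3
```

Emit:
move_arm --deltas '[[[-1,0,0],0,0],[[-1,0,0],0,0]]'

```text
time_s: 8.47
eef_pos: [0.5229, 0.157, 0.0489]
tool_rot: [0.001, 0.648, 0.762, 0.0]
ft_force: [-0.1, 0.4, 0.2]
width: -0.0003
gripper_force: 0.0
```

```bash
python3 -c "
from h import *
s=st();im=manip.read_camera('wrist')
for n,z in(('stop_mid',.047),('mark_orange',.008)):
    for r in manip.landmark_of('wrist',n)[:1]: print(n,round(r['confidence'],2),ging(atz('wrist',r['at'],z,s)))
"
```

```text
t 8.47 tcp gauge [ 66.9 109.3  48.9] toolx yaw-gauge 89.99 F gauge [-0.07  0.37  0.19] w -0.0003416174800575078
stop_mid 0.69 [65.9 70.4 47. ]
mark_orange 0.65 [112.4  69.    8. ]
```

Emit:
move_arm --deltas '[[[5,0,0],0,0],[[5,0,-10],0,0],[[0,0,-25],0,0],[[0,0,-30],0,0],[[0,0,-30],0,0],[[-20,-5,0],0,0],[[-32,-6,0],0,0],[[-32,-6,0],0,0],[[-32,-6,0],0,0],[[-32,-6,0],0,0],[[-32,-6,0],0,0],[[-32,-6,0],0,0],[[-32,-6,0],0,0],[[-32,-6,0],0,0],[[-32,-6,0],0,0],[[-32,-6,0],0,0],[[-20,-2,0],0,0],[[0,0,0],0,0],[[0,0,0],0,0]]'

```text
time_s: 10.2
eef_pos: [0.513, -0.1994, 0.1444]
tool_rot: [0.0, 0.648, 0.761, 0.0]
ft_force: [-0.3, 0.6, -0.2]
width: -0.0
gripper_force: 0.0
```

```bash
cat > chk.py <<'E'
from h import *
s=st();ims={c:manip.read_camera(c) for c in("wrist","scene","top")}
for n,z in(("batten_nose",.03),("batten_tail",.03),("batten",.008),("stop_mid",.047),("knob_top",.079),("stop_face",.03),("mark_orange",.008)):
    L={}
    for c in ims:
        for r in manip.landmark_of(c,n):
            g=ging(atz(c,r["at"],z,s))
            if abs(g[0])<130 and abs(g[1])<260: L.setdefault(c,r["at"]);print(n,c,np.round(r["at"]),round(r["confidence"],2),g)
    if len(L)>1: print("   tri",ging(tri([ray(c,L[c],s) for c in L])))
E
python3 - <<'E'
exec(open("chk.py").read())
a=cv2.resize(ims["scene"][230:430,300:560],(780,600))
cv2.imwrite("pics/s2.png",a)
E
```

```text
t 10.2 tcp gauge [  -0.4 -240.8  144.4] toolx yaw-gauge 89.87 F gauge [-0.17  0.62 -0.25] w -1.0037522849209882e-06
batten_nose scene [360. 260.] 0.57 [  4.6 -79.8  30. ]
batten_nose scene [399. 298.] 0.48 [24.   9.4 30. ]
batten_nose top [304. 291.] 0.77 [ -3. -74.  30.]
   tri [ -0.5 -77.8  25.8]
batten_tail wrist [317. 151.] 0.65 [  -1.8 -185.3   30. ]
batten_tail scene [308. 228.] 0.6 [   7.1 -187.7   30. ]
batten_tail top [362. 279.] 0.6 [   3.3 -186.2   30. ]
   tri [   2.  -187.5   25.5]
batten wrist [316.  72.] 0.91 [  -2.2 -130.9    8. ]
batten scene [336. 253.] 0.56 [   3.6 -127.6    8. ]
batten top [332. 282.] 0.81 [   6.2 -130.2    8. ]
   tri [   1.8 -130.     4.6]
stop_mid scene [422. 337.] 0.59 [66.1 74.2 47. ]
stop_mid top [222. 264.] 0.89 [68.  71.1 47. ]
stop_mid top [361. 278.] 0.35 [   3.6 -183.7   47. ]
   tri [67.2 72.7 47.5]
knob_top scene [423. 325.] 0.55 [68.2 70.8 79. ]
knob_top top [221. 263.] 0.48 [68.5 69.2 79. ]
   tri [68.2 70.  78.3]
stop_face scene [430. 303.] 0.63 [ 1.3 49.4 30. ]
stop_face top [240. 297.] 0.81 [ 3.2 48.9 30. ]
   tri [ 2.9 49.2 31.9]
mark_orange scene [400. 373.] 0.64 [111.5  74.6   8. ]
mark_orange top [221. 238.] 0.45 [122.1  72.    8. ]
   tri [119.   73.5  20.4]
```

View pics/s2.png

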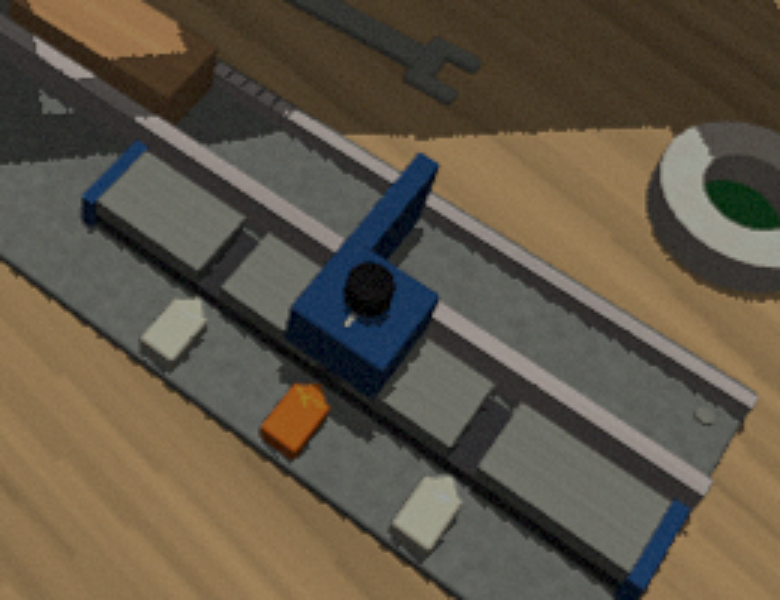

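The knob stands at z 78 (riding height is 84) and y 70, so the plunger has clicked into the orange notch. Next I lower the finger behind the batten's tail.

Emit:
move_arm --deltas '[[[0,0,16],0,0],[[0,0,16],0,0],[[0,0,16],0,0],[[0,0,16],0,0],[[0,0,16],0,0],[[0,0,16],0,0],[[0,0,12],0,0],[[0,0,8],0,0],[[5,0,0],0,0],[[5,0,0],0,0],[[5,0,0],0,0],[[5,0,0],0,0],[[5,0,0],0,0],[[5,0,0],0,0],[[3,0,0],0,0],[[2,0,0],0,0],[[0,0,0],0,0]]'

```text
time_s: 12.82
eef_pos: [0.507, -0.1638, 0.0278]
tool_rot: [-0.0, 0.647, 0.762, 0.0]
ft_force: [0.1, 0.7, -0.3]
width: 0.0001
gripper_force: 0.0
```

```bash
python3 -c "
from h import *
st()"
```

```text
t 12.82 tcp gauge [  -0.6 -204.7   27.8] toolx yaw-gauge 90.02 F gauge [ 0.2   0.71 -0.26] w 0.00010613427727724123
```

Emit:
move_arm --deltas '[[[2,0,0],0,0],[[2,0,0],0,0],[[2,0,0],0,0],[[2,0,0],0,0],[[2,0,0],0,0],[[2,0,0],0,0],[[2.5,0,0],0,0],[[2.5,0,0],0,0],[[2.5,0,0],0,0],[[2.5,0,0],0,0],[[2.5,0,0],0,0],[[2.5,0,0],0,0],[[2.5,0,0],0,0],[[2.5,0,0],0,0],[[2.5,0,0],0,0],[[2.5,0,0],0,0],[[2.5,0,0],0,0],[[2.5,0,0],0,0],[[2.5,0,0],0,0],[[2.5,0,0],0,0]]'

```text
time_s: 14.48
eef_pos: [0.4994, -0.1177, 0.0277]
tool_rot: [-0.0, 0.648, 0.762, 0.0]
ft_force: [-0.1, -0.0, -0.3]
width: 0.0002
gripper_force: 0.3
```

Emit:
move_arm --deltas '[[[2.5,0,0],0,0],[[2.5,0,0],0,0],[[2.5,0,0],0,0],[[2.5,0,0],0,0],[[2.5,0,0],0,0],[[2.5,0,0],0,0],[[2.5,0,0],0,0],[[2.5,0,0],0,0],[[2.5,0,0],0,0],[[2.5,0,0],0,0],[[2.5,0,0],0,0],[[2.5,0,0],0,0],[[2.5,0,0],0,0],[[2.5,0,0],0,0],[[2,0,0],0,0],[[1,0,0],0,0],[[0,0,0],0,0]]'

```text
time_s: 15.9
eef_pos: [0.4933, -0.0801, 0.0277]
tool_rot: [-0.0, 0.647, 0.762, 0.0]
ft_force: [-0.1, -0.5, 0.8]
width: -0.0002
gripper_force: 0.0
```

Run:
```python
exec(open("chk.py").read())
cv2.imwrite("pics/s3.png",cv2.resize(ims["scene"][200:400,300:560],(780,600)))
```

```text
t 15.9 tcp gauge [  -0.6 -119.8   27.7] toolx yaw-gauge 90.0 F gauge [-0.17 -0.46  0.78] w -0.0001679411403045741
batten_nose top [266. 294.] 0.56 [ 1.5 -1.4 30. ]
batten_tail wrist [321. 276.] 0.93 [  -0.  -108.9   30. ]
batten_tail scene [344. 252.] 0.87 [   7.9 -109.1   30. ]
   tri [ 1.000e-01 -1.145e+02  1.780e+01]
batten wrist [321. 141.] 0.62 [  0.  -53.8   8. ]
batten scene [375. 280.] 0.93 [  6.3 -45.6   8. ]
batten scene [415. 234.] 0.52 [-116.3  -49.3    8. ]
batten top [294. 290.] 0.71 [  1.5 -54.3   8. ]
batten top [221. 264.] 0.43 [72.6 78.8  8. ]
   tri [  0.2 -52.7  -4.1]
stop_mid scene [419. 334.] 0.73 [65.  68.8 47. ]
stop_mid top [222. 264.] 0.82 [69.3 72.3 47. ]
   tri [68.9 70.7 54.5]
knob_top scene [424. 325.] 0.61 [68.5 71.7 79. ]
knob_top scene [375. 278.] 0.45 [ 47.2 -23.2  79. ]
knob_top scene [344. 249.] 0.16 [ 36.1 -90.   79. ]
knob_top top [184. 376.] 0.71 [-124.3  161.    79. ]
knob_top top [220. 260.] 0.41 [72.7 69.  79. ]
   tri [-76.  114.5 -46.3]
stop_face scene [430. 300.] 0.86 [-3.7 45.8 30. ]
stop_face top [240. 297.] 0.62 [ 2.7 48.4 30. ]
stop_face top [219. 260.] 0.23 [77.6 78.8 30. ]
stop_face top [189. 247.] 0.18 [112.2 132.7  30. ]
   tri [ 2.4 47.6 39.1]
mark_orange scene [395. 370.] 0.76 [112.   66.5   8. ]
mark_orange scene [413. 236.] 0.25 [-111.  -51.    8.]
mark_orange top [224. 240.] 0.45 [118.7  66.6   8. ]
mark_orange top [221. 262.] 0.25 [76.8 78.1  8. ]
   tri [116.9  66.7  17.1]
```

View pics/s3.png

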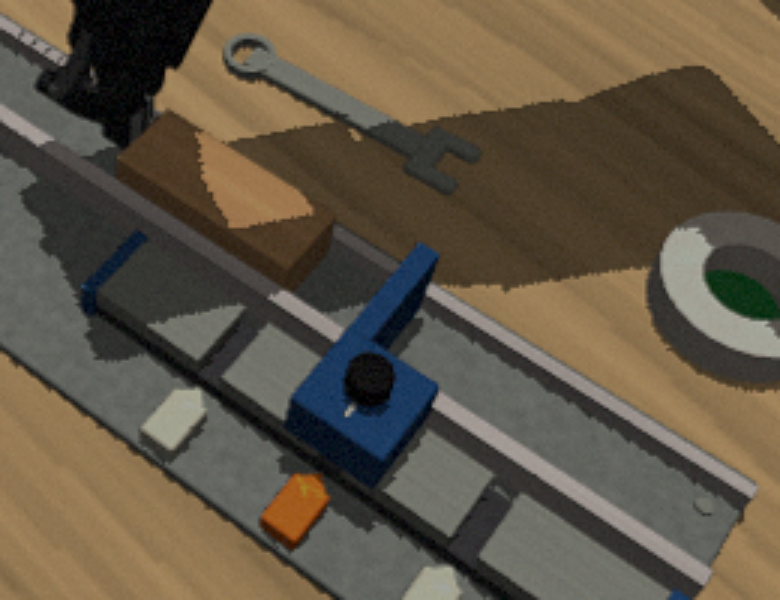

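The batten follows the finger with its nose at y ≈ +1 mm, and the stop is still in the orange notch. About 44 mm remain.

Emit:
move_arm --deltas '[[[2,0,0],0,0],[[2.5,0,0],0,0],[[2.5,0,0],0,0],[[2.5,0,0],0,0],[[2.5,0,0],0,0],[[2.5,0,0],0,0],[[2.5,0,0],0,0],[[2.5,0,0],0,0],[[2.5,0,0],0,0],[[2.5,0,0],0,0],[[2.5,0,0],0,0],[[2.5,0,0],0,0],[[2.5,0,0],0,0],[[2,0,0],0,0],[[1.5,0,0],0,0],[[1,0,0],0,0],[[1,0,0],0,0],[[0,0,0],0,0]]'

```text
time_s: 18.6
eef_pos: [0.4873, -0.0432, 0.0277]
tool_rot: [-0.0, 0.648, 0.762, 0.0]
ft_force: [1.8, -0.8, 0.2]
width: 0.0
gripper_force: 0.3
```

Emit:
move_arm --deltas '[[[0.7,0,0],0,0],[[0.7,0,0],0,0],[[0.6,0,0],0,0]]'

```text
time_s: 18.85
eef_pos: [0.487, -0.0414, 0.0277]
tool_rot: [0.0, 0.648, 0.762, -0.0]
ft_force: [-0.2, -1.7, 1.0]
width: -0.0003
gripper_force: 0.6
```

Run:
```python
from h import *
s=st();manip.read_camera("wrist")
for n,z in(("batten_tail",.03),("stop_face",.03),("stop_mid",.047),("batten_nose",.03)):
    for r in manip.landmark_of("wrist",n)[:1]: print(n,np.round(r["at"]),round(r["confidence"],2),ging(atz("wrist",r["at"],z,s)))
```

```text
t 18.85 tcp gauge [ -0.5 -80.7  27.7] toolx yaw-gauge 89.98 F gauge [-0.45 -1.61  1.04] w -0.0003429323345791954
batten_tail [322. 275.] 0.79 [  0.4 -69.5  30. ]
```

Emit:
move_arm --deltas '[[[0.5,0,0],0,0],[[0.5,0,0],0,0],[[0.5,0,0],0,0],[[0,0,0],0,0]]'

```text
time_s: 19.43
eef_pos: [0.4866, -0.0398, 0.0276]
tool_rot: [-0.0, 0.648, 0.762, -0.0]
ft_force: [-0.2, -1.5, 0.8]
width: -0.0001
gripper_force: 0.5
```

Emit:
move_arm --deltas '[[[0.5,0,0],0,0],[[0,0,0],0,0]]'

```text
time_s: 19.6
eef_pos: [0.4866, -0.0393, 0.0277]
tool_rot: [-0.0, 0.648, 0.762, -0.0]
ft_force: [0.0, -0.4, 0.3]
width: -0.0
gripper_force: 0.5
```

Emit:
move_arm --deltas '[[[0.5,0,0],0,0],[[0,0,0],0,0]]'

```text
time_s: 19.77
eef_pos: [0.4865, -0.0388, 0.0276]
tool_rot: [-0.0, 0.648, 0.762, 0.0]
ft_force: [-0.0, -1.0, 0.3]
width: -0.0
gripper_force: 0.4
```

Emit:
move_arm --deltas '[[[0.5,0,0],0,0],[[0,0,0],0,0]]'

```text
time_s: 19.93
eef_pos: [0.4864, -0.0384, 0.0277]
tool_rot: [-0.0, 0.648, 0.762, 0.0]
ft_force: [-1.1, -1.2, 0.3]
width: -0.0001
gripper_force: 0.4
```

Emit:
move_arm --deltas '[[[0.5,0,0],0,0],[[0,0,0],0,0]]'

```text
time_s: 20.1
eef_pos: [0.4863, -0.0379, 0.0277]
tool_rot: [-0.0, 0.648, 0.762, 0.0]
ft_force: [0.1, -0.6, 0.3]
width: 0.0
gripper_force: 0.4
```

Run:
```python
from h import *
s=st();im=manip.read_camera("scene");st()
cv2.imwrite("pics/s4.png",cv2.resize(im[240:360,360:520],(800,600)))
```

```text
t 20.1 tcp gauge [ -0.6 -77.1  27.7] toolx yaw-gauge 89.99 F gauge [-0.03 -0.59  0.33] w 4.477382703916338e-05
t 20.15 tcp gauge [ -0.6 -77.1  27.6] toolx yaw-gauge 89.99 F gauge [ 0.01 -0.26  1.04] w -0.00022008561640093801
```

View pics/s4.png

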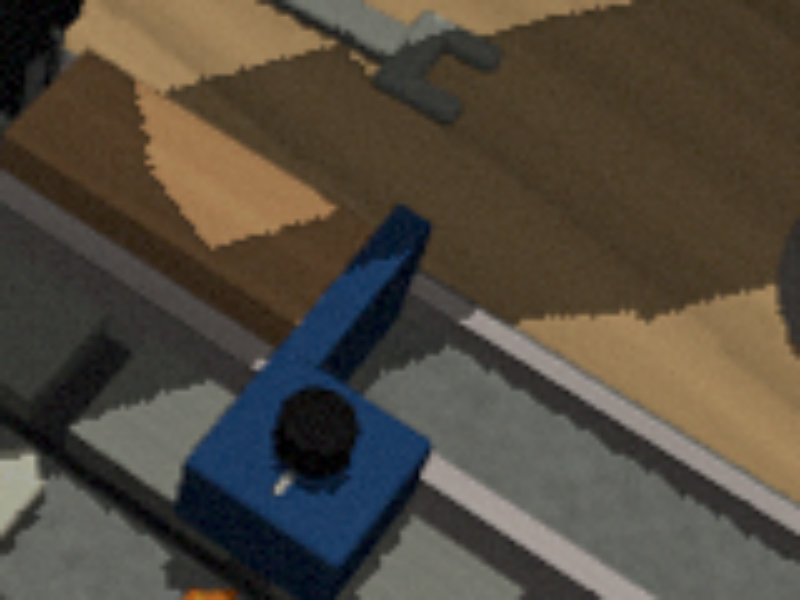

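The batten's nose looks within a millimetre or two of the blade, and the stop is still seated. I continue in small steps, watching the force.

Emit:
move_arm --deltas '[[[0.4,0,0],0,0],[[0,0,0],0,0]]'

```text
time_s: 20.32
eef_pos: [0.4863, -0.0375, 0.0277]
tool_rot: [-0.0, 0.648, 0.762, -0.0]
ft_force: [0.4, -1.8, 0.5]
width: 0.0002
gripper_force: 0.4
```

Emit:
move_arm --deltas '[[[0.4,0,0],0,0],[[0,0,0],0,0]]'

```text
time_s: 20.48
eef_pos: [0.4862, -0.0371, 0.0277]
tool_rot: [-0.0, 0.648, 0.762, 0.0]
ft_force: [-0.9, -0.7, 0.4]
width: -0.0001
gripper_force: 0.4
```

Emit:
move_arm --deltas '[[[0.4,0,0],0,0],[[0,0,0],0,0]]'

```text
time_s: 20.65
eef_pos: [0.4862, -0.0367, 0.0277]
tool_rot: [-0.0, 0.648, 0.762, 0.0]
ft_force: [0.2, -0.9, -0.1]
width: 0.0002
gripper_force: 0.4
```

Emit:
move_arm --deltas '[[[0.4,0,0],0,0],[[0,0,0],0,0]]'

```text
time_s: 20.82
eef_pos: [0.4862, -0.0364, 0.0277]
tool_rot: [0.0, 0.648, 0.762, -0.0]
ft_force: [0.7, -1.1, -0.4]
width: 0.0004
gripper_force: 0.6
```

Emit:
move_arm --deltas '[[[0.4,0,0],0,0],[[0,0,0],0,0]]'

```text
time_s: 20.98
eef_pos: [0.4864, -0.0363, 0.0278]
tool_rot: [0.0, 0.648, 0.762, -0.0]
ft_force: [1.5, -2.4, -1.7]
width: 0.0002
gripper_force: 1.3
```

Emit:
move_arm --deltas '[[[0.3,0,0],0,0],[[0,0,0],0,0]]'

```text
time_s: 21.15
eef_pos: [0.4865, -0.0362, 0.0279]
tool_rot: [0.001, 0.648, 0.762, -0.0]
ft_force: [1.1, -3.5, -1.2]
width: 0.0
gripper_force: 2.1
```

The force has risen to 3.5 N and the finger has stopped advancing, so the batten rests against the stop. That is well below the 8 N release. I back off and lift clear.

Emit:
move_arm --deltas '[[[-0.5,0,0],0,0],[[-1,0,0],0,0],[[-3,0,0],0,0],[[-8,0,0],0,0],[[-10,0,0],0,0],[[-10,0,0],0,0],[[0,0,-20],0,0],[[0,0,-30],0,0],[[-10,0,-35],0,0],[[-30,0,-20],0,0],[[-35,0,-10],0,0],[[-35,0,0],0,0],[[-35,0,0],0,0],[[0,0,0],0,0],[[0,0,0],0,0]]'

```text
time_s: 22.4
eef_pos: [0.5146, -0.2136, 0.1428]
tool_rot: [0.0, 0.649, 0.761, 0.0]
ft_force: [-0.7, 0.9, -0.1]
width: 0.0003
gripper_force: 0.0
```

Run:
```python
exec(open("chk.py").read())
cv2.imwrite("pics/s5.png",cv2.resize(ims["scene"][240:390,350:550],(800,600)))
```

```text
t 22.4 tcp gauge [  -1.1 -255.1  142.8] toolx yaw-gauge 89.75 F gauge [-0.57  1.04 -0.09] w 0.00028666961297773024
batten_nose scene [423. 299.] 0.7 [ 2. 38. 30.]
batten_nose scene [397. 290.] 0.35 [13.2 -2.  30. ]
batten_nose top [242. 297.] 0.63 [ 2.7 44.6 30. ]
   tri [ 3.8 41.5 35. ]
batten_tail scene [366. 264.] 0.69 [  4.9 -67.8  30. ]
batten_tail top [296. 288.] 0.66 [  3.1 -59.5  30. ]
   tri [  5.1 -63.   33.6]
batten scene [396. 293.] 0.92 [ 4.9 -6.1  8. ]
batten top [272. 296.] 0.7 [ -3.4 -11.5   8. ]
   tri [ -3.3 -10.3  -5.4]
stop_mid scene [420. 333.] 0.82 [63.8 68.5 47. ]
stop_mid top [220. 264.] 0.57 [68.3 76.  47. ]
   tri [68.5 72.4 57.3]
knob_top scene [423. 326.] 0.7 [69.9 72.1 79. ]
knob_top top [220. 262.] 0.41 [69.4 70.1 79. ]
   tri [69.2 71.1 77.2]
stop_face scene [428. 302.] 0.8 [ 1.3 45.1 30. ]
stop_face top [237. 294.] 0.69 [ 8.5 52.8 30. ]
   tri [ 8.9 49.5 43.1]
mark_orange scene [401. 372.] 0.73 [110.6  74.5   8. ]
mark_orange top [342. 285.] 0.7 [  -3.1 -147.5    8. ]
mark_orange top [218. 240.] 0.48 [120.4  77.6   8. ]
   tri [ -18.   -70.6 -309.5]
```

View pics/s5.png

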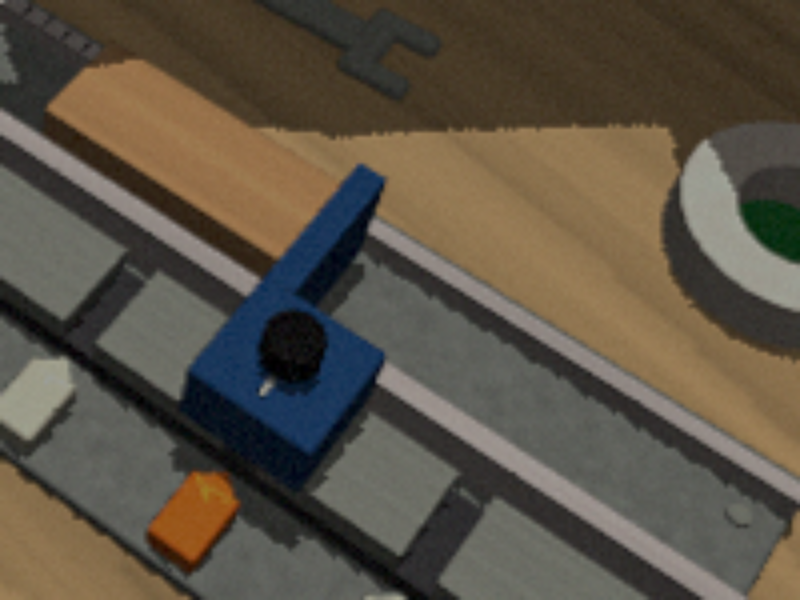

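The picture shows the batten's end against the blade and the stop seated beside the orange tile, with the knob down at z ≈ 77–78. The robot is clear of everything.

```bash
python3 -c "
from plant import manip
print(manip.job_done())"
```

```text
the job is handed in; nothing more can be done
None
```

The stop is clicked into the notch beside the orange tile, the batten's end rests against it, and I handed the job in at about 23 s of robot time with the arm clear; the hand-in call returned no verdict.

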